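# Load the inclined press by feel

## Robot

A 6-joint arm with a two-finger parallel gripper is mounted at the origin on the work surface. World frame = base frame: x ahead of the robot, y to its left, z up, the work surface at z = 0. Lengths are in m, angles in degrees, forces in N, time in s.
With the tool pointing down it reaches from about 0.35 to 0.875 m from the base axis. Payload 4.2 kg.
Tool frame: the origin (TCP) lies midway between the tips of the shut fingers; the grasp point (between the pads) lies 19 mm behind it; z points along the fingers, y is the line along which they close (so a half turn about z gives the same grasp; the last joint's range is limited). The gripper opens to 87 mm and grips with 3 to 60 N. Pads are 19 mm wide; open, the fingers measure 117 mm over their backs; the gripper's body (75 mm by 190 mm) begins 51 mm behind the grasp point.
Start: joints at [91.421, 22.042, 0.453, 0, -68.411, -14.817], TCP at [0.145, 0.608, 0.223] pointing down, gripper open.
Joint ranges: [-179.83, 179.83], [-69.29, 118.12], [-61.27, 80.66], [-181.25, 117.63], [-171.15, -9.14], [-177.46, 177.46]. Speed limits (degrees/s): [159.86, 159.86, 180, 180, 180, 180].

## Interface

Orientations are given as a 3x3 rotation matrix whose columns are the frame's x, y, z axes.
In Python, from cell import state, cams, arm gives the robot as it stands. The module is installed in compiled form; this text tells all that it offers.
- The arm moves only by the tool play_rows, never from a script. Its argument "plan" is a list of rows, each a list of 3 entries, a list of its own where there are three numbers: the turn, a rotation vector about the tool's x, y, z in degrees, then the shift along the tool's x, y, z in m, then the opening, from 0 (shut) to 1 (fully open). A call has 1 to 8 rows; each row is the pose to reach, as a shift and turn from the pose commanded when the call began, along the tool's axes at that moment; what a row does not reach only later rows make up. A row lasts 1/8 s, in which the tool goes at most 62.5 mm and 10.7 degrees, less where a joint would pass 70% of its speed; a pose out of reach is approached as far as the arm can. A call with a gripper value outside its range is refused whole. The fingers move at their own pace and stop on an object; "newtons" is the grip in N (left out, the last holds). Time passes only in rows, so rows that repeat a pose let the fingers close. It gives the time, the measured TCP pose, the force, the opening and the grip force at its end, in the units of the state.
- state(): the state, without advancing time (a new reading comes with each control period).
- cams.read_camera(name): name is "scene" or "side" or "wrist"; returns a dict with "color" (384x512x3 uint8, red, green, blue), "K" (3x3 intrinsics, pixels), "rvec" (rotation vector, rad) and "tvec" (3), from world to camera coordinates, as OpenCV has them. Camera axes: x right, y down, z forward; pixel columns grow to the right and rows downward; lengths in m; the calibration is good to about 2 mm. A picture is of the moment at which its call begins. There is no depth.
- arm.finish_job(): hands the job in; it is judged then, once.
The state is a dict: "time_s": time; "joints": joint angles; "qvel": joint speeds; "tau": joint torques, N m; "eef_pos": TCP position; "tcp_rot": TCP orientation; "ft_force": force on the tool from outside, world axes, zero at the start; "torque": the same for the moment, N m; "grip_width": opening from 0.0 (shut) to 1.0 (fully open); "finger_force": force on a finger pad.
Only numpy, scipy, OpenCV 4.12 (cv2) and the standard library are available. Lean on these libraries where they do the work, as an engineer would, in place of code of your own. Each camera call takes 0.05 s, during which the arm holds its last target. There are 200 camera calls.

## Task

Lay the grey aluminium die on the sloping bed of the press, leaning against its low red-posted backstop, and slide it lengthwise into the hood until you feel it meet the hidden sprung stop and push that in a little, gently, without ramming it to the end of its travel. Then, with the die home, stack the blue pad squarely on top of it, also leaning against the red posts and with its ends flush with the die's. Let go of everything and leave the other things on the bench where they are.

Things in the scene. Friction and masses are not known exactly. Their poses are not given: they have to be found in the camera images.
- bed: sloping steel bed of the fixed press. Origin: on its surface, at the foot of the backstop face, in the plane of the hood's mouth, 70 mm above the bench. +y: level, along the bed into the hood; +x: down the slope (28 degrees, falling away from the robot) towards the backstop; +z: square to the bed. Surface: x -66 to 0, y -190 to 100 mm at z = 0. Its -y end is open, with nothing beyond.
- backstop (a point): middle of the gap between the red posts, on the bed at the foot of the backstop (bed axes: x 0, y -52 mm, z 0). In bed axes: backstop 8 mm thick (x 0 to 8), 10 mm high along the whole bed, with two red posts 76 mm high at y -120 to -105 and 0 to 15 mm; a finger passes between the posts, above the 10 mm ledge.
- hood (a point): top of the grey hood, in the middle of its mouth's upper edge. In bed axes: hood y 0 to 104 mm, open at the mouth (y = 0), inside 90 mm high and x -62 to 9 mm; outside x -66 to 13 mm, z up to 96 mm, with a blue ram cylinder (66 mm across, y 27 to 93 mm) on top, up to z = 151 mm.
- stop (a joint): travel of the hidden brass stop in the hood, m: 0 as found, to 0.015 (its end) as the die pushes it along +y of the bed. Its face (z 2 to 30 mm) waits 20 to 60 mm inside the mouth, different each time. It yields at about 5 N, stiffens by 0.4 N per mm and stays where left. Push it in some 5 to 11 mm. Sliding the die on the bed alone takes some 2 to 6 N.
- die: grey aluminium die, a block 50 (x) x 180 (y) x 40 mm (z) with dark bands on its long sides, 0.45 to 0.75 kg, lying flat on the bench. Origin: centre of its underside; y along its length. Either end may go first; against the backstop its origin is at x = -25 mm of the bed
- pad: blue plastic pad, a block 50 (x) x 180 (y) x 30 mm (z) with two white marks on top, 0.25 to 0.4 kg, lying flat on the bench. Origin: centre of its underside; y along its length. Either end may go first. White marks up
- mug: white mug, 84 mm across, 95 mm high; origin at the centre of its underside; to be left alone
- jar: closed green glass jar, 84 mm across, 100 mm high; origin at the centre of its underside; to be left alone
- hammer: small hammer lying on the bench at the left; to be left alone
- screwdriver: screwdriver lying on the bench at the far right; to be left alone
- bench_block: square steel bench block, 70 x 70 x 25 mm, lying between the robot and the press; to be left alone
- tray: black divided tray, 160 x 110 x 30 mm, at the right; to be left alone
- pliers: red-handled pliers lying flat (12 mm thick), between the robot and the press; to be left alone
Things that resemble listed ones, but are neither listed nor needed, are in the scene too. There is more than one size of the pad; the one meant has the size given above.

How it is judged (in metres and radians):
On the way, in this order (a step that is already met when the one before it is completed fails the run):
1. the die lies on the bed against the backstop with the hidden stop pushed in 3 to 13.5 mm (x of die in the frame of bed between -0.0305 and -0.02 m and z of die in the frame of bed between -0.004 and 0.004 m and angle between the y axis of die and the y axis of bed, either way round below 0.06 rad and angle between the z axis of die and the z axis of bed, either way round below 0.06 rad and value of joint stop between 0.003 and 0.0135 m), for 0.2 s.
2. the pad is stacked on the die, flush and against the posts (all of step 1 and x of pad in the frame of bed between -0.0315 and -0.02 m and z of pad in the frame of die between 0.036 and 0.044 m and y of pad in the frame of die between -0.007 and 0.007 m and angle between the y axis of pad and the y axis of bed, either way round below 0.06 rad and angle between the z axis of pad and the z axis of bed, either way round below 0.06 rad), for 0.2 s.
At the end, for the whole second after the job is handed in: The die lies flat on the bed (within 4 mm, 0.06 rad) and against the backstop (within about 5 mm), with the hidden stop pushed in 3 to 13.5 mm; the pad lies flat on the die, against the posts (within about 6 mm) and with its ends flush with the die's (within 7 mm); both are released and at rest (all of step 2 and linear speed of each of die, pad below 0.02 m/s and contact force between each of die, pad and the arm below 0.1 N and contact force between each of die, pad and the fingers below 0.1 N); the robot touches nothing.
It fails at once if the hidden stop is rammed to the end of its travel (value of joint stop above 0.0145 m).
It fails at once if another thing on the bench is moved more than 40 mm (distance of any of mug, jar, hammer, screwdriver, bench_block, tray, pliers from where it was at the start of the episode above 0.04 m).
It also fails if it takes over 72 s, if anything falls off the work surface, if the arm or the gripper's body presses on something with over 40 N, if the wrist force passes 120 N, or if a joint passes its speed limit or range.

## Working session

There is one attempt and no reset: what is moved stays moved. The work goes in short steps, Python scripts to look and compute and a tool call to move; the robot and the scene stay as the last step left them, time stands still between calls to the robot, and variables do not carry over. Pictures are saved under pics/ and viewed, at most 10 in all, crops included, and the job is handed in when it is done.

Besides the shell and the picture viewer there is one more tool, called after "Call:" by a JSON object that holds its "name" and its "arguments", one argument or row to a line. play_rows: Moves the arm, as the interface text tells. Its arguments: {"type":"object","properties":{"plan":{"type":"array"},"newtons":{"type":"number"}},"required":["plan"]}

```bash
mkdir -p pics; cat > h.py <<'E'
import numpy as np,cv2
from cell import state,cams,arm
def snap(n,f):
    c=cams.read_camera(n); cv2.imwrite('pics/'+f+'.png',c['color'][:,:,::-1]); np.savez('pics/'+f+'.npz',**c); return c
def load(f): return dict(np.load('pics/'+f+'.npz'))
def ray(c,u,v):
    R=cv2.Rodrigues(np.array(c['rvec'],float))[0]; t=np.array(c['tvec'],float).ravel()
    d=R.T@np.linalg.inv(c['K'])@np.array([u,v,1.]); return -R.T@t,d
def atz(c,u,v,z):
    o,d=ray(c,u,v); return o+d*(z-o[2])/d[2]
def proj(c,P): return cv2.projectPoints(np.array(P,float).reshape(-1,1,3),np.array(c['rvec'],float),np.array(c['tvec'],float),np.array(c['K'],float),None)[0].reshape(-1,2)
E
python3 -c "
from h import *
a=snap('scene','s0')['color'];b=snap('side','d0')['color'];snap('wrist','w0')
cv2.imwrite('pics/s0big.png',cv2.resize(a,(800,600))[:,:,::-1])
cv2.imwrite('pics/d0big.png',cv2.resize(b,(800,600))[:,:,::-1])
for f in('s0','d0','w0'):
  c=load(f);print(f,ray(c,256,192))
"
```

```text
s0 (array([1.14163461, 0.84922447, 1.54199546]), array([-0.36569017, -0.4737396 , -0.80119331]))
d0 (array([ 0.11439413, -1.02220487,  1.02394354]), array([ 0.26155875,  0.7160617 , -0.64720175]))
w0 (array([0.21477951, 0.59020087, 0.38347341]), array([-0.27318379,  0.0611376 , -0.96015442]))
```

View pics/s0big.png

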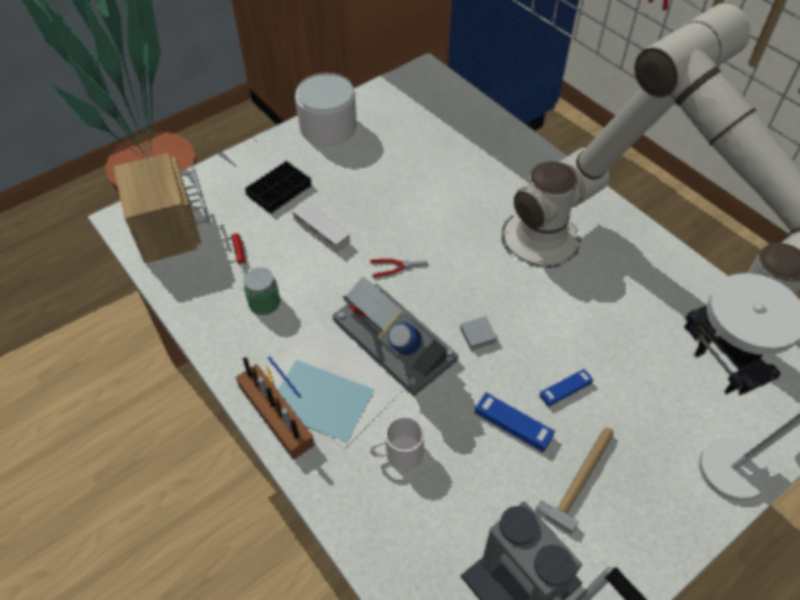

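View pics/d0big.png

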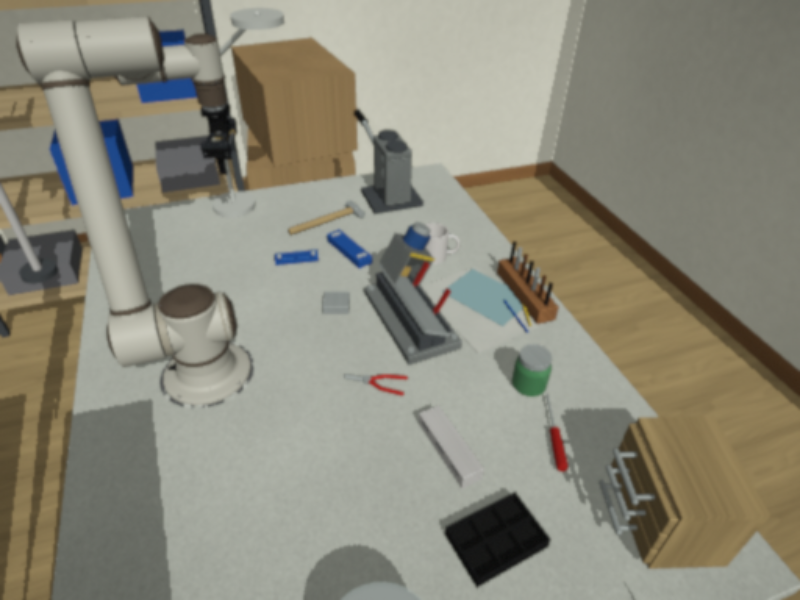

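Scene view (800 px scale): the pad could be the long blue block at (514,421) or the short one at (567,387). The die could be the grey bar at (322,226) or the square bench block at (479,333). By size, I choose (514,421) as the pad and (322,226) as the die. The press is at (395,335). I'll check these in crops.

```bash
python3 -c "
from h import *
a=load('s0')['color'];b=load('d0')['color']
def cr(i,u,v,w=66,h=50): return cv2.resize(i[v:v+h,u:u+w],(396,300),interpolation=cv2.INTER_CUBIC)
m=np.vstack([np.hstack([cr(a,180,122),cr(a,295,245)]),np.hstack([cr(b,250,250),cr(b,200,135)])])
cv2.imwrite('pics/m1.png',m[:,:,::-1])
p=np.hstack([cv2.resize(a[165:265,205:305],(400,400),interpolation=cv2.INTER_CUBIC),cv2.resize(b[135:235,215:315],(400,400),interpolation=cv2.INTER_CUBIC)])
cv2.imwrite('pics/m2.png',p[:,:,::-1])
"
```

```text
(no output)
```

View pics/m1.png

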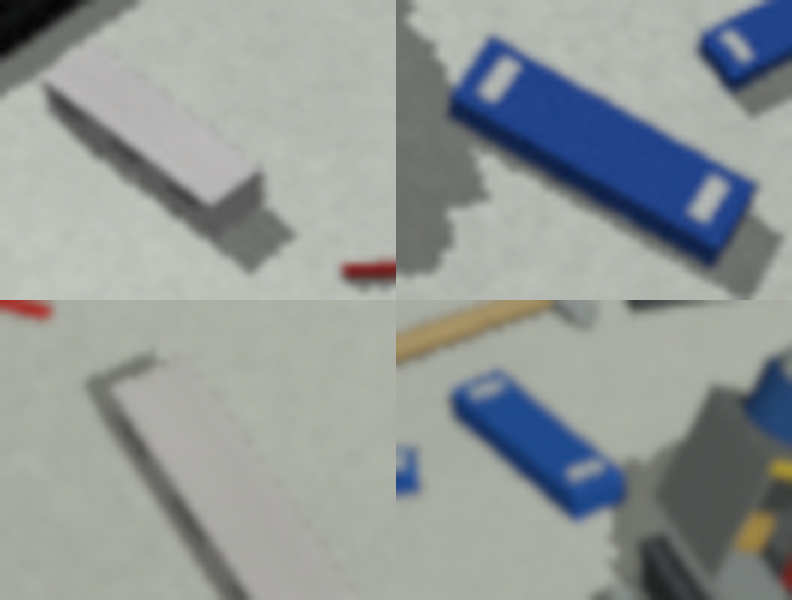

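View pics/m2.png

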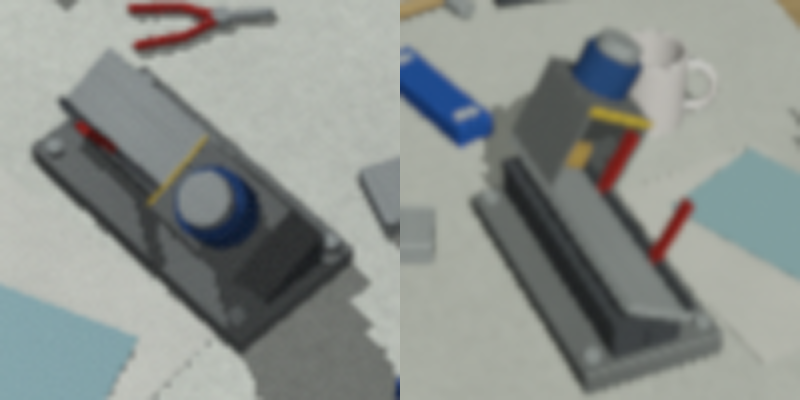

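The crops confirm it: the grey bar has dark long sides, and the long blue block has two white marks. The press corners are readable in both views. Next I fit the poses.

```bash
cat > fit.py <<'E'
from h import *
from scipy.optimize import least_squares
s,d=load('s0'),load('d0')
def px(P,o,k): return (np.array(P,float)+.5)/k-.5+np.array(o)
def quad(c,pts,z,n):
    q=np.array([atz(c,*p,z) for p in pts]); print(n,q[:,:2].round(4).tolist(),'sides',np.linalg.norm(np.diff(np.vstack([q,q[:1]]),axis=0),axis=1).round(3)); return q
def block(L,W,z,obs,x0):
    f=lambda p:np.concatenate([ (proj(c,[[p[0]+np.cos(p[2])*a*L/2-np.sin(p[2])*b*W/2,p[1]+np.sin(p[2])*a*L/2+np.cos(p[2])*b*W/2,z]])-uv).ravel() for c,(a,b),uv in obs])
    r=least_squares(f,x0,loss='soft_l1'); print(r.x[:2].round(4),'long-axis deg',np.degrees(r.x[2]).round(2),'res',r.fun.round(1)); return r.x
dp=[px(p,(180,122),6) for p in[(45,85),(90,35),(262,172),(213,207)]]
q=quad(s,dp,.04,'die'); m=q.mean(0); 
pp=[px(p,(295,245),6) for p in[(94,38),(356,185),(320,245),(59,98)]]
q2=quad(s,pp,.03,'pad')
v=q[2]-q[1];th=np.arctan2(v[1],v[0])
block(.18,.05,.04,[(s,(-1,-1),dp[1] ),(s,(-1,1),dp[0]),(s,(1,-1),dp[2]),(s,(1,1),dp[3])],[*m[:2],th]) if np.cross(v[:2],(q[0]-q[1])[:2])>0 else block(.18,.05,.04,[(s,(-1,1),dp[1] ),(s,(-1,-1),dp[0]),(s,(1,1),dp[2]),(s,(1,-1),dp[3])],[*m[:2],th])
v=q2[1]-q2[0];th=np.arctan2(v[1],v[0]);sg=1 if np.cross(v[:2],(q2[3]-q2[0])[:2])>0 else -1
ps=[px(p,(200,135),6) for p in[(104,70),(224,168)]]
block(.18,.05,.03,[(s,(-1,-sg),pp[0]),(s,(1,-sg),pp[1]),(s,(1,sg),pp[2]),(s,(-1,sg),pp[3])],[*q2[:,:2].mean(0),th])
al=np.radians(28)
def bedT(p):
    yw=p[2];Rz=np.array([[np.cos(yw),-np.sin(yw),0],[np.sin(yw),np.cos(yw),0],[0,0,1]])
    R=Rz@np.array([[np.cos(al),0,np.sin(al)],[0,1,0],[-np.sin(al),0,np.cos(al)]]); return R,np.array([p[0],p[1],.07])
def bp(p,P): R,t=bedT(p); return t+R@np.array(P)
S=lambda u,v:px((u,v),(205,165),4); D=lambda u,v:px((u-400,v),(215,135),4)
obs=[(s,(-.066,-.19,0),S(112,50)),(s,(-.066,0,.096),S(207,137)),(s,(.013,0,.096),S(150,203)),
 (d,(-.066,-.19,0),D(628,308)),(d,(-.066,0,.096),D(590,110)),(d,(.013,0,.096),D(650,125)),(d,(.004,-.1125,.076),D(687,203))]
f=lambda p:np.concatenate([(proj(c,bp(p,P))-uv).ravel() for c,P,uv in obs])
r=least_squares(f,[.6,.25,0],loss='soft_l1'); print('bed',r.x[:2].round(4),np.degrees(r.x[2]).round(2),'res',r.fun.round(1))
np.save('bed0.npy',r.x)
if __name__=='__main__':
    out=[]
    for c,o in((s,(205,165)),(d,(215,135))):
        im=cv2.resize(c['color'][o[1]:o[1]+100,o[0]:o[0]+100],(400,400),interpolation=cv2.INTER_CUBIC)
        def L(*P):
            q=((proj(c,[bp(r.x,x) for x in P])-o+.5)*4-.5).round().astype(int); cv2.polylines(im,[q.reshape(-1,1,2)],True,(255,255,0),1)
        L((-.066,-.19,0),(0,-.19,0),(0,.0,0),(-.066,.0,0)); L((-.066,0,.096),(.013,0,.096),(.013,.104,.096),(-.066,.104,.096)); L((0,-.12,.076),(.008,-.12,.076),(.008,-.105,.076),(0,-.105,.076)); L((-.066,0,0),(-.066,0,.096))
        out.append(im)
    cv2.imwrite('pics/ov.png',np.hstack(out)[:,:,::-1])
E
python3 fit.py
```

```text
die [[0.5045, -0.4608], [0.4514, -0.4825], [0.4302, -0.2965], [0.4758, -0.2911]] sides [0.057 0.187 0.046 0.172]
pad [[0.4601, 0.2855], [0.4052, 0.4519], [0.4484, 0.4664], [0.5036, 0.3032]] sides [0.175 0.046 0.172 0.047]
[ 0.4657 -0.3826] long-axis deg 98.44 res [ 0.4  1.2 -0.7 -1.1  0.4 -0.4 -0.1  0.3]
[0.4546 0.3765] long-axis deg 108.57 res [-0.3 -0.5  1.  -0.1  0.4  0.9 -1.5 -0.3]
bed [0.5507 0.0725] 4.41 res [-0.2 -1.5  0.5 -0.4  0.1  0.1  0.1 -0.7  0.3 -0.2  0.5 -0.3 -0.2 -0.1]fit.py:15: DeprecationWarning: Arrays of 2-dimensional vectors are deprecated. Use arrays of 3-dimensional vectors instead. (deprecated in NumPy 2.0)
  block(.18,.05,.04,[(s,(-1,-1),dp[1] ),(s,(-1,1),dp[0]),(s,(1,-1),dp[2]),(s,(1,1),dp[3])],[*m[:2],th]) if np.cross(v[:2],(q[0]-q[1])[:2])>0 else block(.18,.05,.04,[(s,(-1,1),dp[1] ),(s,(-1,-1),dp[0]),(s,(1,1),dp[2]),(s,(1,-1),dp[3])],[*m[:2],th])
fit.py:16: DeprecationWarning: Arrays of 2-dimensional vectors are deprecated. Use arrays of 3-dimensional vectors instead. (deprecated in NumPy 2.0)
  v=q2[1]-q2[0];th=np.arctan2(v[1],v[0]);sg=1 if np.cross(v[:2],(q2[3]-q2[0])[:2])>0 else -1
```

View pics/ov.png

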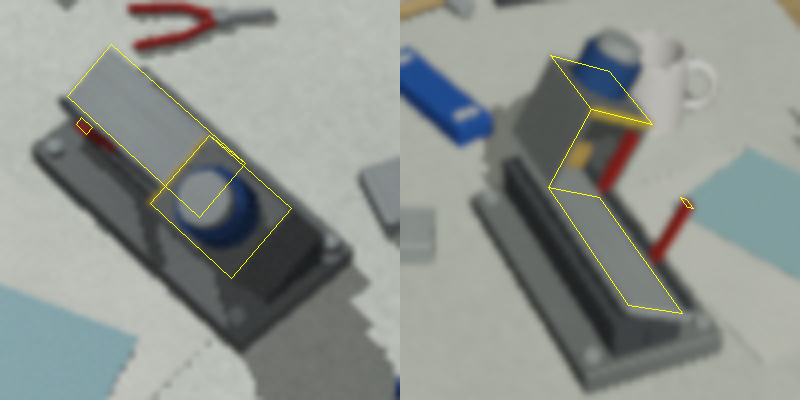

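The bed overlay matches the press edges closely (yellow bar, hood, post tops). Now the move to the die.

```bash
cat > go.py <<'E'
from h import *
from scipy.spatial.transform import Rotation as Ro
import os
al=np.radians(28)
def bed():
    p=np.load('bed0.npy'); Rz=Ro.from_euler('z',p[2]).as_matrix()
    return Rz@np.array([[np.cos(al),0,np.sin(al)],[0,1,0],[-np.sin(al),0,np.cos(al)]]),np.array([p[0],p[1],.07])
def down(deg): # tool down, tool x along heading deg
    a=np.radians(deg); x=np.array([np.cos(a),np.sin(a),0]); z=np.array([0,0,-1.]); return np.column_stack([x,np.cross(z,x),z])
def bedR(s=1):
    R,_=bed(); return np.column_stack([s*R[:,1],s*R[:,0],-R[:,2]])
def bedP(P): R,t=bed(); return t+R@np.array(P)/1000
def rel(R,t,R0=None,t0=None):
    st=state(); R0=np.array(st['tcp_rot']) if R0 is None else R0; t0=np.array(st['eef_pos']) if t0 is None else t0
    rv=Ro.from_matrix(R0.T@R).as_rotvec(degrees=True); sh=R0.T@(np.array(t)-t0)
    print('turn',rv.round(2).tolist(),'ang',np.linalg.norm(rv).round(1),'shift',sh.round(4).tolist())
def inbed():
    st=state();R,t=bed(); print('t',st['time_s'],'bed mm',(R.T@(np.array(st['eef_pos'])-t)*1000).round(1),'F bed',(R.T@np.array(st['ft_force'])).round(2),'grip',st['grip_width'],'j',np.round(st['joints'],1))
E
python3 -c "
from go import *
st=state();print(np.round(st['tcp_rot'],3),st['time_s'],st['eef_pos'],st['ft_force'])
c=np.array([.4657,-.3826]);a=np.radians(98.44);u=np.array([np.cos(a),np.sin(a)])
for h in(98.44,-81.56): rel(down(h),[*(c+.01*u),.2])
for s in (1,-1): rel(bedR(s),bedP([-25,-87,120]))
"
```

```text
[[ 0.973 -0.232 -0.   ]
 [-0.232 -0.973 -0.002]
 [ 0.     0.002 -1.   ]] 0.15 [0.1446851  0.60754488 0.22168252] [-1.07577569  0.72940776  1.24372457]
turn [0.07, 0.09, -111.84] ang 111.8 shift [0.5381, 0.8794, 0.0233]
turn [0.08, -0.07, 68.16] ang 68.2 shift [0.5381, 0.8794, 0.0233]
turn [19.23, -26.19, -105.4] ang 110.3 shift [0.5783, 0.4987, 0.0349]
turn [-24.09, -17.68, 70.64] ang 76.7 shift [0.5783, 0.4987, 0.0349]
```

Call:
{"name": "play_rows", "arguments": {
  "plan": [
    [[0.1,-0.1,68.2],[0.36,0.33,-0.14],1],
    [[0.1,-0.1,68.2],[0.36,0.33,-0.14],1],
    [[0.1,-0.1,68.2],[0.36,0.33,-0.14],1],
    [[0.1,-0.1,68.2],[0.36,0.33,-0.14],1],
    [[0.1,-0.1,68.2],[0.36,0.33,-0.14],1],
    [[0.1,-0.1,68.2],[0.36,0.33,-0.14],1],
    [[0.1,-0.1,68.2],[0.36,0.33,-0.14],1],
    [[0.1,-0.1,68.2],[0.36,0.33,-0.14],1]
  ]
}}

```text
time_s: 1.15
eef_pos: [0.4147, 0.2081, 0.3609]
tcp_rot: [[0.146, -0.989, 0.0], [-0.989, -0.146, 0.003], [-0.003, -0.001, -1.0]]
ft_force: [0.8, 1.9, 0.2]
grip_width: 1.001
finger_force: 0.0
```

```bash
python3 -c "
from go import *
inbed()
c=np.array([.4657,-.3826]);a=np.radians(98.44);u=np.array([np.cos(a),np.sin(a)])
print(state()['eef_pos'],np.round(state()['tcp_rot'],3))
rel(down(-81.56),[*(c+.01*u),.18])"
```

```text
t 1.15 bed mm [-247.1  145.7  198.1] F bed [0.74 1.88 0.58] grip 1.0009624938986021 j [ 46.7   1.8  -6.1  -0.1 -82.  -38.3]
[0.41467998 0.20809412 0.36093286] [[ 0.146 -0.989  0.   ]
 [-0.989 -0.146  0.003]
 [-0.003 -0.001 -1.   ]]
turn [-0.04, 0.15, -0.03] ang 0.2 shift [0.5823, 0.036, 0.1794]
```

Call:
{"name": "play_rows", "arguments": {
  "plan": [
    [[0,0,0],[0.582,0.036,0.08],1],
    [[0,0,0],[0.582,0.036,0.08],1],
    [[0,0,0],[0.582,0.036,0.08],1],
    [[0,0,0],[0.582,0.036,0.08],1],
    [[0,0,0],[0.582,0.036,0.08],1],
    [[0,0,0],[0.582,0.036,0.179],1],
    [[0,0,0],[0.582,0.036,0.179],1],
    [[0,0,0],[0.582,0.036,0.179],1]
  ]
}}

```text
time_s: 2.15
eef_pos: [0.4545, -0.2673, 0.2321]
tcp_rot: [[0.146, -0.989, 0.0], [-0.989, -0.146, 0.002], [-0.002, -0.001, -1.0]]
ft_force: [2.0, 0.3, 0.5]
grip_width: 1.001
finger_force: 0.0
```

Call:
{"name": "play_rows", "arguments": {
  "plan": [
    [[0,0,0],[0,0,0],1],
    [[0,0,0],[0,0,0],1]
  ]
}}

```text
time_s: 2.4
eef_pos: [0.4545, -0.2655, 0.2329]
tcp_rot: [[0.146, -0.989, -0.0], [-0.989, -0.146, 0.002], [-0.002, 0.0, -1.0]]
ft_force: [0.0, 0.0, 0.4]
grip_width: 0.998
finger_force: 0.0
```

```bash
python3 -c "
from go import *
c=snap('wrist','w1')
inbed()
im=cv2.resize(c['color'],(800,600),interpolation=cv2.INTER_CUBIC)
ct=np.array([.4657,-.3826]);a=np.radians(98.44);u=np.array([np.cos(a),np.sin(a)]);n=np.array([-u[1],u[0]])
P=[[*(ct+s*.09*u+t*.025*n),.04] for s,t in((-1,-1),(-1,1),(1,1),(1,-1))]
q=((proj(c,P)+.5)*800/512-.5).round().astype(int)
print(q.tolist());cv2.polylines(im,[q.reshape(-1,1,2)],True,(255,255,0),1)
cv2.imwrite('pics/w1o.png',im[:,:,::-1])
rel(down(-81.56),[*(ct+.01*u),.016])"
```

```text
t 2.45 bed mm [-184.1 -329.1   87.4] F bed [0.18 0.93 0.93] grip 0.9966744372952868 j [-12.6  12.  -12.2  -0.1 -65.8  21.1]
[[368, -68], [448, -68], [442, 222], [373, 222]]
turn [-0.08, 0.11, 0.0] ang 0.1 shift [0.1083, 0.0069, 0.2174]
```

View pics/w1o.png

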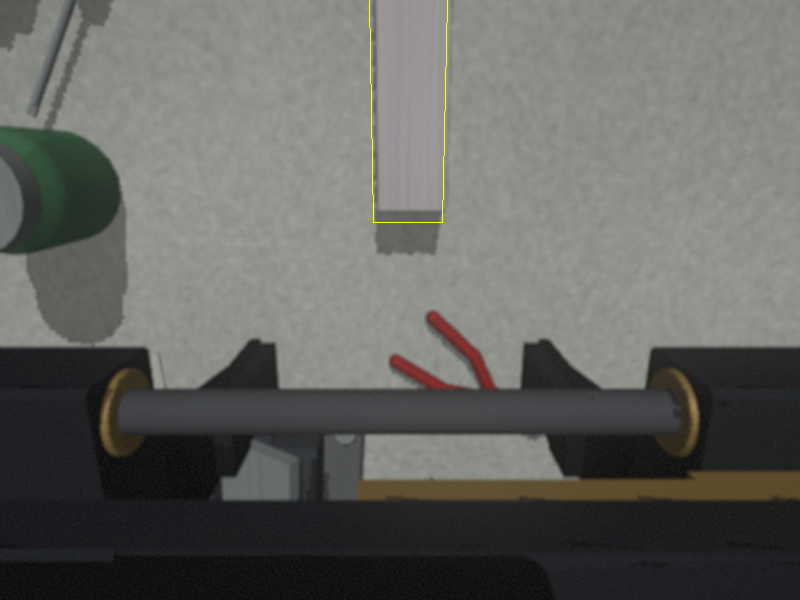

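The wrist view shows the die end edge at about row 211 (800 px scale). The box puts it at row 222, so the die lies some mm further along. Its centreline agrees (col 409 against 408). I'll compute the shift.

```bash
python3 -c "
from go import *
c=load('w1')
f=lambda u,v:atz(c,(u+.5)*.64-.5,(v+.5)*.64-.5,.04)
e=f(409,211);t=f(410.5,0);d=(t-e)[:2];a=np.degrees(np.arctan2(d[1],d[0]));print(e,t,a)
d/=np.linalg.norm(d);ct=e[:2]+.09*d;print('ctr',ct, 'w',np.linalg.norm(f(376,211)-f(443,211)))
g=ct-.01*d
rel(down(a),[*g,.1]);rel(down(a),[*g,.016])"
```

```text
[ 0.45245773 -0.30175018  0.04      ] [ 0.4717301  -0.43479553  0.04      ] -81.75771661230367
ctr [ 0.46536007 -0.39082054] w 0.04791398232772063
turn [-0.08, 0.11, 0.2] ang 0.2 shift [0.1163, 0.0083, 0.1334]
turn [-0.08, 0.11, 0.2] ang 0.2 shift [0.1164, 0.0084, 0.2174]
```

Call:
{"name": "play_rows", "arguments": {
  "plan": [
    [[0,0,0.2],[0.116,0.008,0.1],1],
    [[0,0,0.2],[0.116,0.008,0.1],1],
    [[0,0,0.2],[0.116,0.008,0.13],1],
    [[0,0,0.2],[0.116,0.008,0.16],1],
    [[0,0,0.2],[0.116,0.008,0.19],1],
    [[0,0,0.2],[0.116,0.008,0.21],1],
    [[0,0,0.2],[0.116,0.008,0.217],1],
    [[0,0,0.2],[0.116,0.008,0.217],1]
  ]
}}

```text
time_s: 3.45
eef_pos: [0.4647, -0.3803, 0.0166]
tcp_rot: [[0.144, -0.99, 0.001], [-0.99, -0.144, 0.002], [-0.001, -0.001, -1.0]]
ft_force: [-0.5, -0.5, 0.1]
grip_width: 0.995
finger_force: 0.0
```

Call:
{"name": "play_rows", "arguments": {
  "plan": [
    [[0,0,0],[0,0,0],0],
    [[0,0,0],[0,0,0],0],
    [[0,0,0],[0,0,0],0],
    [[0,0,0],[0,0,0],0],
    [[0,0,0],[0,0,0],0],
    [[0,0,0],[0,0,0],0]
  ],
  "newtons": 35
}}

```text
time_s: 4.2
eef_pos: [0.4631, -0.3808, 0.0158]
tcp_rot: [[0.143, -0.99, -0.001], [-0.99, -0.143, 0.003], [-0.003, 0.001, -1.0]]
ft_force: [-2.3, 0.3, 2.9]
grip_width: 0.574
finger_force: 35.0
```

Call:
{"name": "play_rows", "arguments": {
  "plan": [
    [[0,0,0],[0,0,-0.02],0],
    [[0,0,0],[0,0,-0.08],0],
    [[0,0,0],[0,0,-0.14],0],
    [[0,0,0],[0,0,-0.2],0],
    [[0,0,0],[0,0,-0.26],0],
    [[0,0,0],[0,0,-0.3],0],
    [[0,0,0],[0,0,-0.3],0],
    [[0,0,0],[0,0,-0.3],0]
  ]
}}

```text
time_s: 5.2
eef_pos: [0.4627, -0.3801, 0.3117]
tcp_rot: [[0.142, -0.99, -0.005], [-0.99, -0.142, 0.007], [-0.008, 0.004, -1.0]]
ft_force: [-0.0, 0.9, -7.8]
grip_width: 0.574
finger_force: 35.0
```

```bash
python3 -c "
from go import *
inbed();print(state()['eef_pos'])
rel(bedR(-1),bedP([-28,-87,150]));rel(bedR(-1),bedP([-28,-87,90]))"
```

```text
t 5.2 bed mm [-221.7 -444.5  155.9] F bed [ 3.71  0.94 -6.89] grip 0.574039421905058 j [-24.1  17.1   5.9  -0.3 -79.3  32.3]
[ 0.46270146 -0.38009856  0.31173718]
turn [-27.76, -0.48, 3.8] ang 28.0 shift [-0.3449, -0.1918, 0.0982]
turn [-27.76, -0.48, 3.8] ang 28.0 shift [-0.3463, -0.1639, 0.1513]
```

Call:
{"name": "play_rows", "arguments": {
  "plan": [
    [[-27.8,-0.5,3.8],[-0.345,-0.19,0.05],0],
    [[-27.8,-0.5,3.8],[-0.345,-0.19,0.05],0],
    [[-27.8,-0.5,3.8],[-0.345,-0.19,0.05],0],
    [[-27.8,-0.5,3.8],[-0.345,-0.19,0.098],0],
    [[-27.8,-0.5,3.8],[-0.345,-0.19,0.098],0],
    [[-27.8,-0.5,3.8],[-0.345,-0.19,0.098],0],
    [[-27.8,-0.5,3.8],[-0.345,-0.19,0.098],0],
    [[-27.8,-0.5,3.8],[-0.345,-0.19,0.098],0]
  ]
}}

```text
time_s: 6.2
eef_pos: [0.6024, -0.0102, 0.2142]
tcp_rot: [[0.08, -0.88, -0.469], [-0.997, -0.069, -0.042], [0.005, 0.471, -0.882]]
ft_force: [-0.2, -1.0, -5.5]
grip_width: 0.576
finger_force: 35.0
```

Call:
{"name": "play_rows", "arguments": {
  "plan": [
    [[0,0,0],[0,0,0],0],
    [[0,0,0],[0,0,0],0],
    [[0,0,0],[0,0,0],0]
  ]
}}

```text
time_s: 6.58
eef_pos: [0.6024, -0.0137, 0.2191]
tcp_rot: [[0.076, -0.883, -0.464], [-0.997, -0.065, -0.04], [0.005, 0.465, -0.885]]
ft_force: [0.8, -0.3, -6.5]
grip_width: 0.569
finger_force: 35.0
```

```bash
python3 -c "
from go import *
inbed()
rel(bedR(-1),bedP([-28,-87,100]));rel(bedR(-1),bedP([-28,-87,20]))"
```

```text
t 6.575 bed mm [-30.4 -89.9 152.7] F bed [ 3.74 -0.35 -5.42] grip 0.5689320835273843 j [  12.3   35.3   18.5   -3.5 -100.7   -7.8]
turn [-0.28, -0.22, -0.2] ang 0.4 shift [-0.0031, -0.0021, 0.0527]
turn [-0.28, -0.22, -0.2] ang 0.4 shift [-0.0034, -0.0017, 0.1327]
```

Call:
{"name": "play_rows", "arguments": {
  "plan": [
    [[-0.3,-0.2,-0.2],[-0.003,-0.002,0.03],0],
    [[-0.3,-0.2,-0.2],[-0.003,-0.002,0.06],0],
    [[-0.3,-0.2,-0.2],[-0.003,-0.002,0.08],0],
    [[-0.3,-0.2,-0.2],[-0.003,-0.002,0.1],0],
    [[-0.3,-0.2,-0.2],[-0.003,-0.002,0.115],0],
    [[-0.3,-0.2,-0.2],[-0.003,-0.002,0.125],0],
    [[-0.3,-0.2,-0.2],[-0.003,-0.002,0.127],0],
    [[-0.3,-0.2,-0.2],[-0.003,-0.002,0.127],0]
  ]
}}

```text
time_s: 7.58
eef_pos: [0.5457, -0.0147, 0.1057]
tcp_rot: [[0.079, -0.88, -0.468], [-0.997, -0.069, -0.038], [0.001, 0.47, -0.883]]
ft_force: [0.0, -0.5, -5.5]
grip_width: 0.573
finger_force: 35.0
```

```bash
python3 -c "
from go import *
inbed()
rel(bedR(-1),bedP([-28,-87,16]))
a=snap('scene','s2')['color'];b=snap('side','d2')['color']
p=np.hstack([cv2.resize(a[150:250,200:300],(400,400),interpolation=cv2.INTER_CUBIC),cv2.resize(b[135:235,205:305],(400,400),interpolation=cv2.INTER_CUBIC)])
cv2.imwrite('pics/m3.png',p[:,:,::-1])
"
```

```text
t 7.575 bed mm [-27.1 -86.6  26. ] F bed [ 2.57 -0.55 -4.85] grip 0.5733977226464116 j [ 13.1  35.4   1.4  -4.  -83.8  -7.2]
turn [0.01, -0.08, 0.09] ang 0.1 shift [0.0004, 0.0009, 0.01]
```

View pics/m3.png

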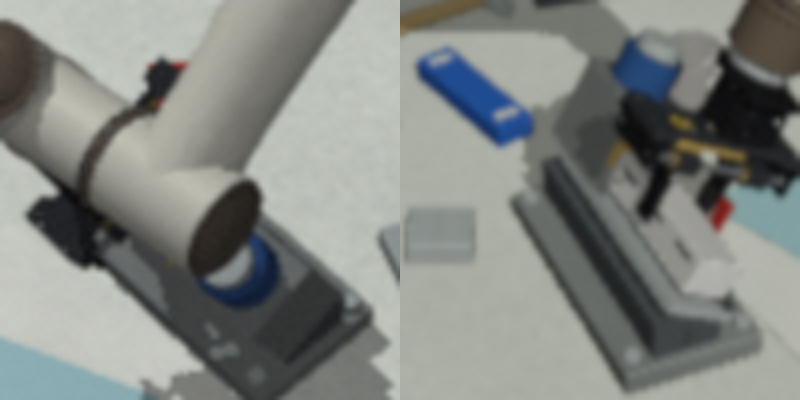

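The side view shows the die hovering parallel to the bed, between the gripper fingers and in front of the hood. Now I lower it gently.

Call:
{"name": "play_rows", "arguments": {
  "plan": [
    [[0,0,0],[0,0,0.004],0],
    [[0,0,0],[0,0,0.006],0],
    [[0,0,0],[0,0,0.008],0],
    [[0,0,0],[0,0,0.009],0],
    [[0,0,0],[0,0,0.009],0]
  ]
}}

```text
time_s: 8.3
eef_pos: [0.541, -0.015, 0.0977]
tcp_rot: [[0.079, -0.88, -0.469], [-0.997, -0.069, -0.038], [0.0, 0.47, -0.882]]
ft_force: [-0.0, 1.2, -4.5]
grip_width: 0.569
finger_force: 35.0
```

```bash
python3 -c "
from go import *
inbed()"
```

```text
t 8.3 bed mm [-27.5 -86.5  16.7] F bed [ 2.17  1.24 -3.95] grip 0.5686112867203388 j [ 13.2  35.5   0.3  -4.1 -82.6  -7.1]
```

Call:
{"name": "play_rows", "arguments": {
  "plan": [
    [[0,0,0],[0,0,0.001],0],
    [[0,0,0],[0,0,0.0015],0],
    [[0,0,0],[0,0,0.002],0],
    [[0,0,0],[0,0,0.002],0]
  ]
}}

```text
time_s: 8.8
eef_pos: [0.541, -0.0151, 0.0977]
tcp_rot: [[0.08, -0.881, -0.467], [-0.997, -0.07, -0.038], [0.001, 0.469, -0.883]]
ft_force: [2.6, 1.4, 6.2]
grip_width: 0.574
finger_force: 35.0
```

```bash
python3 -c "
from go import *
inbed()"
```

```text
t 8.8 bed mm [-27.5 -86.5  16.7] F bed [-0.49  1.15  6.72] grip 0.5736977398343184 j [ 13.2  35.4   0.2  -4.  -82.4  -7.1]
```

Bed contact is felt. Now I ease toward the backstop (tool -y).

Call:
{"name": "play_rows", "arguments": {
  "plan": [
    [[0,0,0],[0,-0.001,-0.0015],0],
    [[0,0,0],[0,-0.002,-0.0015],0],
    [[0,0,0],[0,-0.003,-0.0015],0],
    [[0,0,0],[0,-0.004,-0.0015],0],
    [[0,0,0],[0,-0.004,-0.0015],0]
  ]
}}

```text
time_s: 9.43
eef_pos: [0.5441, -0.0153, 0.0961]
tcp_rot: [[0.079, -0.879, -0.47], [-0.997, -0.069, -0.038], [0.001, 0.471, -0.882]]
ft_force: [-0.2, 0.7, 6.5]
grip_width: 0.573
finger_force: 35.0
```

```bash
python3 -c "
from go import *
inbed()"
```

```text
t 9.425 bed mm [-24.1 -87.   16.7] F bed [-3.12  0.7   5.65] grip 0.5730072783092796 j [ 13.1  35.9   0.7  -4.  -82.7  -7.1]
```

Call:
{"name": "play_rows", "arguments": {
  "plan": [
    [[0,0,0],[0,-0.001,0],0],
    [[0,0,0],[0,-0.002,0],0],
    [[0,0,0],[0,-0.002,0],0]
  ]
}}

```text
time_s: 9.8
eef_pos: [0.5446, -0.0153, 0.0959]
tcp_rot: [[0.08, -0.878, -0.473], [-0.997, -0.07, -0.039], [0.001, 0.474, -0.88]]
ft_force: [-2.5, 0.5, 8.3]
grip_width: 0.574
finger_force: 35.0
```

```bash
python3 -c "
from go import *
inbed()"
```

```text
t 9.8 bed mm [-23.5 -87.1  16.8] F bed [-6.05  0.74  6.18] grip 0.5744041119065503 j [ 13.1  36.    0.9  -4.  -82.9  -7. ]
```

Call:
{"name": "play_rows", "arguments": {
  "plan": [
    [[0,0,0],[0,0.001,0],1],
    [[0,0,0],[0,0.001,0],1],
    [[0,0,0],[0,0.001,0],1],
    [[0,0,0],[0,0.001,-0.02],1],
    [[0,0,0],[0,0.001,-0.07],1],
    [[0,0,0],[0,0.001,-0.1],1],
    [[0,0,0],[0.13,0.001,-0.1],0],
    [[0,0,0],[0.13,0.001,-0.1],0]
  ]
}}

```text
time_s: 10.8
eef_pos: [0.6024, -0.1363, 0.1829]
tcp_rot: [[0.081, -0.88, -0.468], [-0.997, -0.071, -0.038], [0.0, 0.47, -0.883]]
ft_force: [0.5, 0.5, -0.3]
grip_width: 0.852
finger_force: 0.0
```

Call:
{"name": "play_rows", "arguments": {
  "plan": [
    [[0,0,0],[0,0,0],0],
    [[0,0,0],[0,0,0],0],
    [[0,0,0],[0,0,0],0]
  ]
}}

```text
time_s: 11.18
eef_pos: [0.602, -0.1345, 0.1828]
tcp_rot: [[0.08, -0.879, -0.469], [-0.997, -0.071, -0.038], [0.0, 0.471, -0.882]]
ft_force: [0.1, 0.3, -0.4]
grip_width: 0.514
finger_force: 0.0
```

```bash
python3 -c "
from go import *
inbed()
rel(bedR(-1),bedP([-25,-220,118]));rel(bedR(-1),bedP([-25,-220,19]))
a=snap('wrist','w3')['color'];b=snap('side','d3')['color'];s=snap('scene','s3')['color']
p=np.hstack([cv2.resize(a,(533,400)),cv2.resize(b[145:225,225:305],(266,400)[::1],interpolation=cv2.INTER_CUBIC)])
cv2.imwrite('pics/m4.png',p[:,:,::-1])"
```

```text
t 11.175 bed mm [ -21.9 -210.3  116.1] F bed [ 0.33  0.26 -0.28] grip 0.5143338546116857 j [  2.9  37.8  16.    0.8 -96.3   1.6]
turn [0.08, -0.1, 0.16] ang 0.2 shift [0.0097, 0.0031, -0.0019]
turn [0.08, -0.1, 0.16] ang 0.2 shift [0.0096, 0.003, 0.0971]
```

View pics/m4.png

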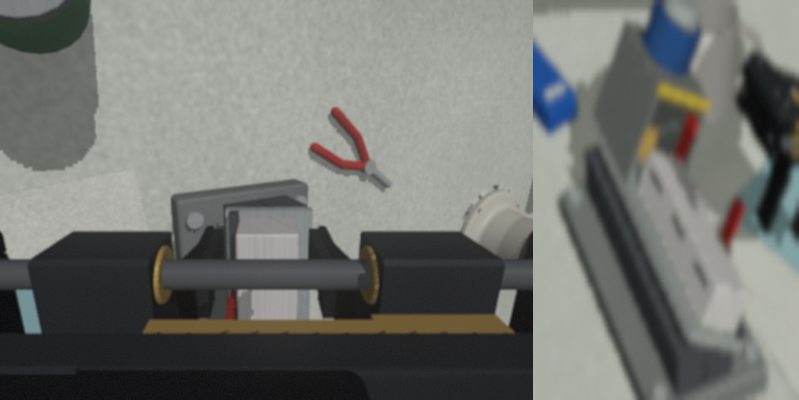

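The wrist view shows the die lying straight on the bed, its rear end at rows 233–262. The side view shows it against the posts. Next I drop behind it with shut fingers.

Call:
{"name": "play_rows", "arguments": {
  "plan": [
    [[0,0,0],[0.01,0.003,0],0],
    [[0,0,0],[0.01,0.003,0.03],0],
    [[0,0,0],[0.01,0.003,0.06],0],
    [[0,0,0],[0.01,0.003,0.085],0],
    [[0,0,0],[0.01,0.003,0.097],0],
    [[0,0,0],[0.01,0.003,0.097],0],
    [[0,0,0],[0.005,0.003,0.097],0],
    [[0,0,0],[0,0.003,0.097],0]
  ]
}}

```text
time_s: 12.32
eef_pos: [0.5545, -0.1391, 0.0994]
tcp_rot: [[0.079, -0.881, -0.467], [-0.997, -0.069, -0.038], [0.001, 0.469, -0.883]]
ft_force: [-0.7, 0.8, 0.1]
grip_width: 0.003
finger_force: 0.0
```

```bash
python3 -c "
from go import *
inbed()
rel(bedR(-1),bedP([-25,-200,19]))"
```

```text
t 12.325 bed mm [ -24.9 -211.2   20.1] F bed [-0.62  0.82 -0.27] grip 0.0032039567889034348 j [  2.7  37.4   2.6   0.9 -83.1   1.5]
turn [-0.04, -0.08, 0.09] ang 0.1 shift [-0.0112, 0.0001, 0.0011]
```

Push in +y (tool -x) in slow steps, with readings between calls.

Call:
{"name": "play_rows", "arguments": {
  "plan": [
    [[0,0,0],[-0.004,0,0],0],
    [[0,0,0],[-0.008,0,0],0],
    [[0,0,0],[-0.011,0,0],0],
    [[0,0,0],[-0.014,0,0],0],
    [[0,0,0],[-0.016,0,0],0]
  ]
}}

```text
time_s: 12.95
eef_pos: [0.5526, -0.1241, 0.0986]
tcp_rot: [[0.079, -0.88, -0.469], [-0.997, -0.069, -0.039], [0.002, 0.47, -0.882]]
ft_force: [0.6, -3.1, -1.2]
grip_width: 0.007
finger_force: 1.9
```

Call:
{"name": "play_rows", "arguments": {
  "plan": [
    [[0,0,0],[-0.002,0,0],0],
    [[0,0,0],[-0.004,0,0],0],
    [[0,0,0],[-0.006,0,0],0]
  ]
}}

```text
time_s: 13.32
eef_pos: [0.552, -0.1176, 0.0987]
tcp_rot: [[0.079, -0.88, -0.469], [-0.997, -0.069, -0.037], [0.001, 0.471, -0.882]]
ft_force: [1.4, -3.6, -1.3]
grip_width: 0.007
finger_force: 1.8
```

Call:
{"name": "play_rows", "arguments": {
  "plan": [
    [[0,0,0],[-0.002,0,0],0],
    [[0,0,0],[-0.004,0,0],0],
    [[0,0,0],[-0.006,0,0],0]
  ]
}}

```text
time_s: 13.7
eef_pos: [0.5514, -0.1114, 0.0986]
tcp_rot: [[0.079, -0.88, -0.469], [-0.997, -0.069, -0.037], [0.0, 0.471, -0.882]]
ft_force: [0.4, -3.3, -1.0]
grip_width: 0.007
finger_force: 1.8
```

```bash
python3 -c "
from go import *
inbed()"
```

```text
t 13.7 bed mm [ -25.3 -183.4   19. ] F bed [ 0.6  -3.31 -0.78] grip 0.006727709080400495 j [  5.   36.9   1.8  -0.2 -82.9  -0.4]
```

Call:
{"name": "play_rows", "arguments": {
  "plan": [
    [[0,0,0],[-0.003,0,0],0],
    [[0,0,0],[-0.006,0,0],0],
    [[0,0,0],[-0.008,0,0],0]
  ]
}}

```text
time_s: 14.08
eef_pos: [0.5508, -0.1033, 0.0986]
tcp_rot: [[0.079, -0.879, -0.469], [-0.997, -0.069, -0.037], [0.0, 0.471, -0.882]]
ft_force: [1.0, -2.2, -0.8]
grip_width: 0.002
finger_force: 1.8
```

Call:
{"name": "play_rows", "arguments": {
  "plan": [
    [[0,0,0],[-0.0015,0,0],0],
    [[0,0,0],[-0.003,0,0],0],
    [[0,0,0],[-0.004,0,0],0]
  ]
}}

```text
time_s: 14.45
eef_pos: [0.5505, -0.0995, 0.0986]
tcp_rot: [[0.079, -0.88, -0.469], [-0.997, -0.069, -0.037], [0.0, 0.471, -0.882]]
ft_force: [0.2, -3.3, -1.7]
grip_width: 0.006
finger_force: 1.8
```

Call:
{"name": "play_rows", "arguments": {
  "plan": [
    [[0,0,0],[-0.0015,0,0],0],
    [[0,0,0],[-0.003,0,0],0],
    [[0,0,0],[-0.004,0,0],0]
  ]
}}

```text
time_s: 14.82
eef_pos: [0.5501, -0.0955, 0.0986]
tcp_rot: [[0.079, -0.879, -0.469], [-0.997, -0.069, -0.037], [0.0, 0.471, -0.882]]
ft_force: [0.3, -3.5, -1.7]
grip_width: 0.006
finger_force: 1.7
```

Call:
{"name": "play_rows", "arguments": {
  "plan": [
    [[0,0,0],[-0.0015,0,0],0],
    [[0,0,0],[-0.003,0,0],0],
    [[0,0,0],[-0.004,0,0],0]
  ]
}}

```text
time_s: 15.2
eef_pos: [0.5498, -0.0914, 0.0986]
tcp_rot: [[0.079, -0.879, -0.469], [-0.997, -0.069, -0.037], [0.0, 0.471, -0.882]]
ft_force: [0.3, -3.3, -2.3]
grip_width: 0.005
finger_force: 1.6
```

Call:
{"name": "play_rows", "arguments": {
  "plan": [
    [[0,0,0],[-0.0015,0,0],0],
    [[0,0,0],[-0.003,0,0],0],
    [[0,0,0],[-0.004,0,0],0]
  ]
}}

```text
time_s: 15.58
eef_pos: [0.5495, -0.0875, 0.0986]
tcp_rot: [[0.079, -0.879, -0.469], [-0.997, -0.069, -0.037], [0.0, 0.471, -0.882]]
ft_force: [0.2, -3.7, -2.2]
grip_width: 0.004
finger_force: 1.6
```

Call:
{"name": "play_rows", "arguments": {
  "plan": [
    [[0,0,0],[-0.0015,0,0],0],
    [[0,0,0],[-0.003,0,0],0],
    [[0,0,0],[-0.004,0,0],0]
  ]
}}

```text
time_s: 15.95
eef_pos: [0.5492, -0.0835, 0.0986]
tcp_rot: [[0.079, -0.879, -0.469], [-0.997, -0.069, -0.037], [0.0, 0.471, -0.882]]
ft_force: [-0.8, -3.1, -2.6]
grip_width: 0.009
finger_force: 1.6
```

Call:
{"name": "play_rows", "arguments": {
  "plan": [
    [[0,0,0],[-0.0015,0,0],0],
    [[0,0,0],[-0.003,0,0],0],
    [[0,0,0],[-0.004,0,0],0]
  ]
}}

```text
time_s: 16.32
eef_pos: [0.5489, -0.0795, 0.0986]
tcp_rot: [[0.079, -0.879, -0.469], [-0.997, -0.069, -0.037], [0.0, 0.471, -0.882]]
ft_force: [0.1, -3.1, -3.4]
grip_width: 0.006
finger_force: 1.5
```

Call:
{"name": "play_rows", "arguments": {
  "plan": [
    [[0,0,0],[-0.0015,0,0],0],
    [[0,0,0],[-0.003,0,0],0],
    [[0,0,0],[-0.004,0,0],0]
  ]
}}

```text
time_s: 16.7
eef_pos: [0.5486, -0.0755, 0.0986]
tcp_rot: [[0.079, -0.879, -0.469], [-0.997, -0.069, -0.037], [0.0, 0.471, -0.882]]
ft_force: [-0.2, -3.1, -2.6]
grip_width: 0.004
finger_force: 1.6
```

Call:
{"name": "play_rows", "arguments": {
  "plan": [
    [[0,0,0],[-0.0015,0,0],0],
    [[0,0,0],[-0.003,0,0],0],
    [[0,0,0],[-0.004,0,0],0]
  ]
}}

```text
time_s: 17.08
eef_pos: [0.5484, -0.073, 0.099]
tcp_rot: [[0.079, -0.879, -0.469], [-0.997, -0.069, -0.04], [0.003, 0.471, -0.882]]
ft_force: [-0.3, -8.6, -1.8]
grip_width: 0.006
finger_force: 3.8
```

Call:
{"name": "play_rows", "arguments": {
  "plan": [
    [[0,0,0],[-0.0015,0,0],0],
    [[0,0,0],[-0.003,0,0],0],
    [[0,0,0],[-0.004,0,0],0]
  ]
}}

```text
time_s: 17.45
eef_pos: [0.5481, -0.0694, 0.099]
tcp_rot: [[0.079, -0.879, -0.469], [-0.997, -0.068, -0.04], [0.003, 0.471, -0.882]]
ft_force: [0.4, -8.9, -1.8]
grip_width: 0.003
finger_force: 4.5
```

```bash
python3 -c "
from go import *
inbed()"
```

```text
t 17.45 bed mm [ -25.6 -141.3   19.3] F bed [ 0.53 -8.87 -1.7 ] grip 0.002786487208228064 j [  8.6  36.2   1.   -1.8 -82.9  -3.4]
```

The stop was met near world y = -0.074, and it is now pushed in about 4 mm. I'll add 3.5 mm.

Call:
{"name": "play_rows", "arguments": {
  "plan": [
    [[0,0,0],[-0.001,0,0],0],
    [[0,0,0],[-0.002,0,0],0],
    [[0,0,0],[-0.003,0,0],0],
    [[0,0,0],[-0.0035,0,0],0],
    [[0,0,0],[-0.0035,0,0],0]
  ]
}}

```text
time_s: 18.08
eef_pos: [0.5478, -0.0663, 0.0991]
tcp_rot: [[0.079, -0.879, -0.469], [-0.997, -0.068, -0.041], [0.004, 0.471, -0.882]]
ft_force: [0.0, -10.1, -1.3]
grip_width: 0.005
finger_force: 4.8
```

```bash
python3 -c "
from go import *
inbed()"
```

```text
t 18.075 bed mm [ -25.6 -138.2   19.3] F bed [ -0.06 -10.04  -1.53] grip 0.0045223681878842695 j [  8.9  36.2   1.   -1.9 -82.9  -3.7]
```

Call:
{"name": "play_rows", "arguments": {
  "plan": [
    [[0,0,0],[0.01,0,0],0],
    [[0,0,0],[0.02,0,-0.01],0],
    [[0,0,0],[0.02,0,-0.07],0],
    [[0,0,0],[0.02,0,-0.13],0],
    [[0,0,0],[0.02,0,-0.19],0],
    [[0,0,0],[0.02,0,-0.25],0],
    [[0,0,0],[0.02,0,-0.27],0.5],
    [[0,0,0],[0.02,0,-0.27],1]
  ]
}}

```text
time_s: 19.08
eef_pos: [0.6769, -0.0739, 0.338]
tcp_rot: [[0.079, -0.881, -0.466], [-0.997, -0.07, -0.037], [-0.0, 0.467, -0.884]]
ft_force: [-1.1, -0.8, -1.1]
grip_width: 0.153
finger_force: 0.0
```

```bash
python3 -c "
from go import *
inbed();print(state()['eef_pos'])
a=np.radians(108.57);u=np.array([np.cos(a),np.sin(a)]);c=np.array([.4546,.3765])
rel(down(-71.43),[*(c+.1*u),.36]);rel(down(-71.43),[*(c+.1*u),.24]);rel(down(-71.43),[.5,.2,.36])"
```

```text
t 19.075 bed mm [ -24.7 -155.6  290.4] F bed [-0.51 -0.72 -1.46] grip 0.1528466666729916 j [   6.8   43.1   48.5   -1.3 -123.2   -2.8]
[ 0.6768727  -0.07388526  0.33804796]
turn [27.71, 3.43, -13.76] ang 31.1 shift [-0.5635, 0.1961, 0.079]
turn [27.71, 3.43, -13.76] ang 31.1 shift [-0.5635, 0.1401, 0.1851]
turn [27.71, 3.43, -13.76] ang 31.1 shift [-0.287, 0.147, 0.0529]
```

Call:
{"name": "play_rows", "arguments": {
  "plan": [
    [[27.7,3.4,-13.8],[-0.563,0.196,0.079],1],
    [[27.7,3.4,-13.8],[-0.563,0.196,0.079],1],
    [[27.7,3.4,-13.8],[-0.563,0.196,0.079],1],
    [[27.7,3.4,-13.8],[-0.563,0.196,0.079],1],
    [[27.7,3.4,-13.8],[-0.563,0.196,0.079],1],
    [[27.7,3.4,-13.8],[-0.563,0.196,0.079],1],
    [[27.7,3.4,-13.8],[-0.563,0.196,0.079],1],
    [[27.7,3.4,-13.8],[-0.563,0.196,0.079],1]
  ]
}}

```text
time_s: 20.08
eef_pos: [0.4628, 0.3796, 0.3547]
tcp_rot: [[0.319, -0.948, -0.006], [-0.948, -0.319, -0.001], [-0.001, 0.006, -1.0]]
ft_force: [1.4, -0.3, 0.1]
grip_width: 0.979
finger_force: 0.0
```

```bash
python3 -c "
from go import *
inbed();print(state()['eef_pos'])
a=np.radians(108.57);u=np.array([np.cos(a),np.sin(a)]);c=np.array([.4546,.3765])
rel(down(-71.43),[*(c+.1*u),.24])"
```

```text
t 20.075 bed mm [-190.2  312.9  221.3] F bed [ 1.14 -0.41  0.75] grip 0.9793404157402714 j [ 54.7  16.3  10.7  -0.2 -84.7 -36.1]
[0.46284798 0.37956339 0.35467292]
turn [0.33, 0.03, 0.03] ang 0.3 shift [-0.0997, 0.0081, 0.1148]
```

Call:
{"name": "play_rows", "arguments": {
  "plan": [
    [[0.3,0,0],[-0.1,0.008,0.1],1],
    [[0.3,0,0],[-0.1,0.008,0.115],1],
    [[0.3,0,0],[-0.1,0.008,0.115],1],
    [[0.3,0,0],[-0.1,0.008,0.115],1]
  ]
}}

```text
time_s: 20.58
eef_pos: [0.4231, 0.47, 0.2372]
tcp_rot: [[0.32, -0.947, -0.003], [-0.947, -0.32, -0.005], [0.003, 0.005, -1.0]]
ft_force: [-0.2, -0.2, 1.3]
grip_width: 1.002
finger_force: 0.0
```

```bash
python3 -c "
from go import *
c=snap('wrist','w4');inbed()
im=cv2.resize(c['color'],(800,600),interpolation=cv2.INTER_CUBIC)
ct=np.array([.4546,.3765]);a=np.radians(108.57);u=np.array([np.cos(a),np.sin(a)]);n=np.array([-u[1],u[0]])
P=[[*(ct+s*.09*u+t*.025*n),.03] for s,t in((-1,-1),(-1,1),(1,1),(1,-1))]
q=((proj(c,P)+.5)*800/512-.5).round().astype(int)
cv2.polylines(im,[q.reshape(-1,1,2)],True,(255,255,0),1)
cv2.imwrite('pics/w4o.png',im[:,:,::-1])
h=cv2.cvtColor(c['color'],cv2.COLOR_RGB2HSV);m=((h[...,0]>105)&(h[...,0]<130)&(h[...,1]>150)).astype(np.uint8)
for k in sorted(cv2.findContours(m,0,1)[0],key=cv2.contourArea)[-3:]: print(cv2.contourArea(k),cv2.boundingRect(k),cv2.approxPolyDP(k,4,True).reshape(-1,2).tolist())
"
```

```text
t 20.625 bed mm [-163.9  406.3  105. ] F bed [-0.14  0.13  1.92] grip 1.0056635772899878 j [ 62.6  22.3   3.3   0.  -71.1 -43.9]
0.0 (343, 103, 1, 1) [[343, 103]]
2408.0 (331, 92, 102, 72) [[343, 93], [344, 101], [346, 93], [357, 103], [343, 121], [336, 116], [340, 100], [331, 114], [337, 114], [334, 118], [419, 162], [432, 140]]
5746.0 (236, 0, 44, 154) [[236, 0], [237, 152], [275, 153], [279, 0], [269, 14], [243, 13], [241, 0]]
```

View pics/w4o.png

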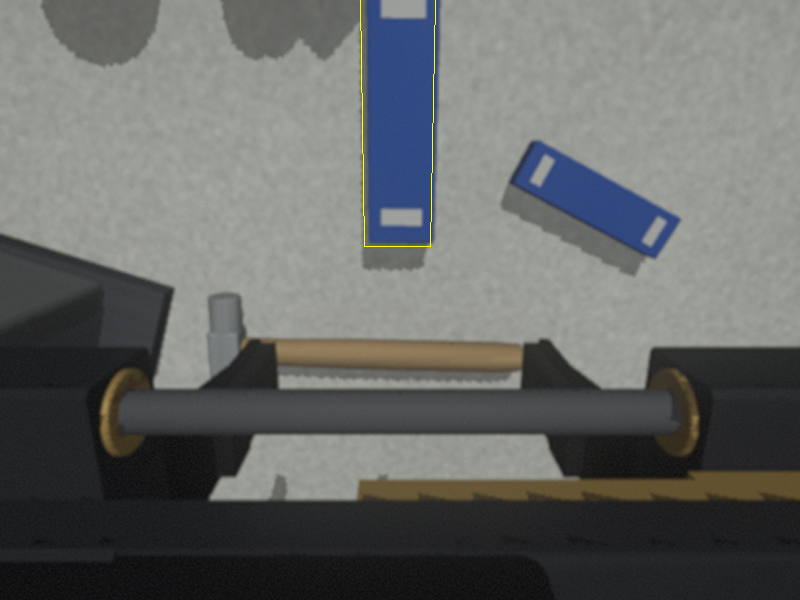

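The wrist view shows the long pad at cols ~366–434 with its near end around rows 234–245. It is a good lateral match, with the end slightly beyond the box. I'll take the edges from the pixels.

```bash
python3 -c "
from go import *
c=load('w4');b=c['color'].astype(int)
print('col256 rows',[(r,b[r,256].tolist()) for r in range(145,160)])
for r in (20,60,100,125):
  row=b[r];k=np.where((row[:,2]-row[:,0]>50)&(np.arange(512)>220)&(np.arange(512)<300))[0];print(r,k.min(),k.max(),row[k.min()-1:k.min()+5,2])
"
```

```text
col256 rows [(145, [68, 85, 132]), (146, [47, 71, 127]), (147, [51, 74, 130]), (148, [51, 74, 130]), (149, [53, 74, 131]), (150, [52, 75, 129]), (151, [50, 73, 128]), (152, [50, 73, 129]), (153, [52, 74, 126]), (154, [58, 73, 115]), (155, [78, 85, 103]), (156, [97, 98, 100]), (157, [107, 109, 105]), (158, [107, 110, 106]), (159, [109, 110, 107])]
20 236 280 [113 123 129 131 130 130]
60 236 279 [103 118 128 131 132 132]
100 236 277 [ 99 115 130 130 131 131]
125 236 277 [102 115 127 130 129 127]
```

```bash
python3 -c "
from go import *
c=load('w4')
f=lambda u,v:atz(c,u,v,.03)
e=f(256.7,154.7);t=f(258.1,20);d=(t-e)[:2];a=np.degrees(np.arctan2(d[1],d[0]));print(e,a,np.linalg.norm(f(235.7,125)-f(277.7,125)),'side top?',np.linalg.norm(f(235.7,20)-f(280.5,20)))
a=-71.43;d=np.array([np.cos(np.radians(a)),np.sin(np.radians(a))]);ct=e[:2]+.09*d;print('ctr',ct)
g=ct+.007*d*-0
# hood end of pad = -tool x direction (tool x = -bed y)
g=ct-.007*d
rel(down(a),[*g,.1]);rel(down(a),[*g,.009])"
```

```text
[0.42401771 0.4578196  0.03      ] -71.85725045299816 0.04846343586461167 side top? 0.04761001282665354
ctr [0.45267938 0.37250542]
turn [0.05, -0.06, 0.07] ang 0.1 shift [0.0945, 0.0043, 0.1398]
turn [0.05, -0.06, 0.07] ang 0.1 shift [0.0944, 0.0042, 0.2308]
```

Call:
{"name": "play_rows", "arguments": {
  "plan": [
    [[0,0,0],[0.0945,0.004,0.08],1],
    [[0,0,0],[0.0945,0.004,0.1],1],
    [[0,0,0],[0.0945,0.004,0.14],1],
    [[0,0,0],[0.0945,0.004,0.18],1],
    [[0,0,0],[0.0945,0.004,0.21],1],
    [[0,0,0],[0.0945,0.004,0.226],1],
    [[0,0,0],[0.0945,0.004,0.23],1],
    [[0,0,0],[0.0945,0.004,0.23],1]
  ]
}}

```text
time_s: 21.62
eef_pos: [0.4523, 0.3811, 0.0117]
tcp_rot: [[0.319, -0.948, 0.002], [-0.948, -0.319, 0.003], [-0.002, -0.003, -1.0]]
ft_force: [0.7, -0.0, 0.0]
grip_width: 1.001
finger_force: 0.0
```

Call:
{"name": "play_rows", "arguments": {
  "plan": [
    [[0,0,0],[0,0,0],0],
    [[0,0,0],[0,0,0],0],
    [[0,0,0],[0,0,0],0],
    [[0,0,0],[0,0,0],0],
    [[0,0,0],[0,0,0],0],
    [[0,0,0],[0,0,0],0]
  ],
  "newtons": 25
}}

```text
time_s: 22.38
eef_pos: [0.4511, 0.3803, 0.0105]
tcp_rot: [[0.319, -0.948, 0.0], [-0.948, -0.319, 0.001], [-0.001, -0.0, -1.0]]
ft_force: [-2.2, -0.8, 2.6]
grip_width: 0.574
finger_force: 25.0
```

Call:
{"name": "play_rows", "arguments": {
  "plan": [
    [[0,0,0],[0,0,-0.02],0],
    [[0,0,0],[0,0,-0.08],0],
    [[0,0,0],[0,0,-0.14],0],
    [[0,0,0],[0,0,-0.2],0],
    [[0,0,0],[0,0,-0.26],0],
    [[0,0,0],[0,0,-0.32],0],
    [[0,0,0],[0,0,-0.36],0],
    [[0,0,0],[0,0,-0.36],0]
  ]
}}

```text
time_s: 23.38
eef_pos: [0.452, 0.3808, 0.3733]
tcp_rot: [[0.319, -0.948, 0.005], [-0.948, -0.319, 0.007], [-0.005, -0.007, -1.0]]
ft_force: [0.2, -0.5, -3.5]
grip_width: 0.574
finger_force: 25.0
```

```bash
python3 -c "
from go import *
inbed();print(state()['eef_pos'])
rel(bedR(-1),bedP([-28,-87,230]));rel(bedR(-1),bedP([-28,-87,120]))"
```

```text
t 23.375 bed mm [-208.4  315.   232.7] F bed [ 1.77 -0.55 -3.03] grip 0.5738424039799981 j [ 55.8  14.9  11.3   0.  -85.9 -37.2]
[0.45195457 0.38081593 0.37331691]
turn [-28.2, -3.14, 13.97] ang 31.6 shift [0.4289, -0.0542, 0.0854]
turn [-28.2, -3.14, 13.97] ang 31.6 shift [0.4167, -0.0035, 0.1822]
```

Call:
{"name": "play_rows", "arguments": {
  "plan": [
    [[-28.2,-3.1,14.0],[0.429,-0.054,0.085],0],
    [[-28.2,-3.1,14.0],[0.429,-0.054,0.085],0],
    [[-28.2,-3.1,14.0],[0.429,-0.054,0.085],0],
    [[-28.2,-3.1,14.0],[0.429,-0.054,0.085],0],
    [[-28.2,-3.1,14.0],[0.429,-0.054,0.085],0],
    [[-28.2,-3.1,14.0],[0.429,-0.054,0.085],0],
    [[-28.2,-3.1,14.0],[0.429,-0.054,0.085],0],
    [[-28.2,-3.1,14.0],[0.429,-0.054,0.085],0]
  ]
}}

```text
time_s: 24.38
eef_pos: [0.6395, -0.0133, 0.2787]
tcp_rot: [[0.07, -0.875, -0.479], [-0.998, -0.059, -0.039], [0.006, 0.481, -0.877]]
ft_force: [0.1, 0.8, -4.4]
grip_width: 0.573
finger_force: 25.0
```

Call:
{"name": "play_rows", "arguments": {
  "plan": [
    [[0,0,0],[0,0,0],0],
    [[0,0,0],[0,0,0],0]
  ]
}}

```text
time_s: 24.62
eef_pos: [0.6391, -0.0079, 0.2847]
tcp_rot: [[0.078, -0.878, -0.472], [-0.997, -0.066, -0.042], [0.005, 0.473, -0.881]]
ft_force: [-0.2, 0.1, -3.8]
grip_width: 0.572
finger_force: 25.0
```

```bash
python3 -c "
from go import *
inbed()
rel(bedR(-1),bedP([-29,-87,230]));rel(bedR(-1),bedP([-29,-87,60]))"
```

```text
t 24.625 bed mm [-28.5 -87.  228. ] F bed [ 1.63  0.13 -3.46] grip 0.5722803543554366 j [  12.1   38.1   32.5   -3.6 -112.5   -8.2]
turn [0.26, -0.31, -0.08] ang 0.4 shift [0.0, 0.0005, -0.002]
turn [0.26, -0.31, -0.08] ang 0.4 shift [-0.0009, -0.0002, 0.168]
```

Call:
{"name": "play_rows", "arguments": {
  "plan": [
    [[0.2,-0.3,0],[0,0,0.04],0],
    [[0.2,-0.3,0],[0,0,0.08],0],
    [[0.2,-0.3,0],[0,0,0.11],0],
    [[0.2,-0.3,0],[0,0,0.135],0],
    [[0.2,-0.3,0],[0,0,0.155],0],
    [[0.2,-0.3,0],[0,0,0.167],0],
    [[0.2,-0.3,0],[0,0,0.17],0],
    [[0.2,-0.3,0],[0,0,0.17],0]
  ]
}}

```text
time_s: 25.62
eef_pos: [0.5597, -0.016, 0.136]
tcp_rot: [[0.075, -0.881, -0.467], [-0.997, -0.066, -0.036], [0.001, 0.469, -0.883]]
ft_force: [-0.1, -0.0, -3.9]
grip_width: 0.571
finger_force: 25.0
```

```bash
python3 -c "
from go import *
inbed()
rel(bedR(-1),bedP([-28,-87,57]));rel(bedR(-1),bedP([-28,-36,57]))"
```

```text
t 25.625 bed mm [-29.1 -88.9  59.3] F bed [ 1.69 -0.01 -3.47] grip 0.571349706350352 j [ 12.7  34.9   5.3  -3.9 -88.2  -7.4]
turn [-0.04, -0.02, -0.14] ang 0.1 shift [-0.0019, -0.0011, 0.0023]
turn [-0.04, -0.02, -0.14] ang 0.1 shift [-0.0529, -0.001, 0.0022]
```

Call:
{"name": "play_rows", "arguments": {
  "plan": [
    [[0,0,-0.1],[-0.01,-0.001,0.002],0],
    [[0,0,-0.1],[-0.02,-0.001,0.002],0],
    [[0,0,-0.1],[-0.03,-0.001,0.002],0],
    [[0,0,-0.1],[-0.04,-0.001,0.002],0],
    [[0,0,-0.1],[-0.05,-0.001,0.002],0],
    [[0,0,-0.1],[-0.05,-0.001,0.002],0]
  ]
}}

```text
time_s: 26.38
eef_pos: [0.5554, 0.0344, 0.1331]
tcp_rot: [[0.077, -0.88, -0.469], [-0.997, -0.068, -0.037], [0.0, 0.47, -0.883]]
ft_force: [0.2, -0.2, -3.6]
grip_width: 0.573
finger_force: 25.0
```

Call:
{"name": "play_rows", "arguments": {
  "plan": [
    [[0,0,0],[0,0,0.002],0],
    [[0,0,0],[0,0,0.004],0],
    [[0,0,0],[0,0,0.005],0],
    [[0,0,0],[0,0,0.005],0]
  ]
}}

```text
time_s: 26.88
eef_pos: [0.553, 0.0331, 0.1287]
tcp_rot: [[0.076, -0.88, -0.469], [-0.997, -0.066, -0.036], [0.001, 0.47, -0.883]]
ft_force: [-0.6, -0.8, -3.8]
grip_width: 0.569
finger_force: 25.0
```

```bash
python3 -c "
from go import *
inbed()
"
```

```text
t 26.875 bed mm [-28.2 -39.4  51.5] F bed [ 1.2  -0.7  -3.65] grip 0.5686303350494851 j [ 16.8  34.8   4.8  -5.8 -87.5 -10.8]
```

Call:
{"name": "play_rows", "arguments": {
  "plan": [
    [[0,0,0],[0,0,0.0007],0],
    [[0,0,0],[0,0,0.0014],0],
    [[0,0,0],[0,0,0.002],0],
    [[0,0,0],[0,0,0.002],0]
  ]
}}

```text
time_s: 27.38
eef_pos: [0.5529, 0.0332, 0.1285]
tcp_rot: [[0.076, -0.881, -0.467], [-0.997, -0.067, -0.037], [0.001, 0.468, -0.884]]
ft_force: [2.6, 2.4, 5.4]
grip_width: 0.572
finger_force: 25.0
```

```bash
python3 -c "
from go import *
inbed()
"
```

```text
t 27.375 bed mm [-28.2 -39.3  51.3] F bed [-0.08  2.16  6.03] grip 0.5723252940025257 j [ 16.8  34.8   4.7  -5.7 -87.3 -10.8]
```

The pad is down on the die at the predicted height. Now toward the posts.

Call:
{"name": "play_rows", "arguments": {
  "plan": [
    [[0,0,0],[0,-0.001,-0.0015],0],
    [[0,0,0],[0,-0.002,-0.0015],0],
    [[0,0,0],[0,-0.003,-0.0015],0],
    [[0,0,0],[0,-0.004,-0.0015],0],
    [[0,0,0],[0,-0.005,-0.0015],0],
    [[0,0,0],[0,-0.0055,-0.0015],0]
  ]
}}

```text
time_s: 28.12
eef_pos: [0.5565, 0.0335, 0.1266]
tcp_rot: [[0.077, -0.878, -0.472], [-0.997, -0.067, -0.037], [0.001, 0.473, -0.881]]
ft_force: [-3.7, 0.4, 7.6]
grip_width: 0.575
finger_force: 25.0
```

```bash
python3 -c "
from go import *
inbed()
"
```

```text
t 28.125 bed mm [-24.2 -39.3  51.3] F bed [-6.8   0.64  5.  ] grip 0.5750977471848604 j [ 16.7  35.4   5.4  -5.8 -87.7 -10.7]
```

Call:
{"name": "play_rows", "arguments": {
  "plan": [
    [[0,0,0],[0,0.001,0],1],
    [[0,0,0],[0,0.001,0],1],
    [[0,0,0],[0,0.001,0],1],
    [[0,0,0],[0,0.001,-0.02],1],
    [[0,0,0],[0,0.001,-0.06],1],
    [[0,0,0],[0.05,0.001,-0.09],0],
    [[0,0,0],[0.11,0.001,-0.09],0],
    [[0,0,0],[0.14,0.001,-0.09],0]
  ]
}}

```text
time_s: 29.12
eef_pos: [0.6096, -0.1052, 0.2053]
tcp_rot: [[0.074, -0.88, -0.469], [-0.997, -0.065, -0.035], [0.001, 0.47, -0.883]]
ft_force: [-0.6, 1.1, -0.9]
grip_width: 0.743
finger_force: 0.0
```

Call:
{"name": "play_rows", "arguments": {
  "plan": [
    [[0,0,0],[0,0,0],0],
    [[0,0,0],[0,0,0],0],
    [[0,0,0],[0,0,0],0],
    [[0,0,0],[0,0,0],0],
    [[0,0,0],[0,0,0],0]
  ]
}}

```text
time_s: 29.75
eef_pos: [0.6096, -0.102, 0.2057]
tcp_rot: [[0.077, -0.88, -0.469], [-0.997, -0.068, -0.037], [0.001, 0.47, -0.883]]
ft_force: [-0.0, -0.6, -0.9]
grip_width: 0.169
finger_force: 0.0
```

```bash
python3 -c "
from go import *
inbed()
rel(bedR(-1),bedP([-25.3,-165,51]))
snap('scene','s5');snap('wrist','w5');snap('side','d5')
"
```

```text
t 29.75 bed mm [ -23.7 -178.5  141.1] F bed [ 0.39 -0.6  -0.84] grip 0.1694545512376802 j [  5.3  37.2  18.8  -0.4 -99.6  -0.9]
turn [0.03, -0.02, -0.02] ang 0.0 shift [-0.0136, 0.0015, 0.0901]
```

Call:
{"name": "play_rows", "arguments": {
  "plan": [
    [[0,0,0],[0,0.0015,0.03],0],
    [[0,0,0],[0,0.0015,0.06],0],
    [[0,0,0],[0,0.0015,0.08],0],
    [[0,0,0],[0,0.0015,0.09],0],
    [[0,0,0],[-0.005,0.0015,0.09],0],
    [[0,0,0],[-0.01,0.0015,0.09],0],
    [[0,0,0],[-0.015,0.0015,0.09],0],
    [[0,0,0],[-0.02,0.0015,0.09],0]
  ]
}}

```text
time_s: 30.9
eef_pos: [0.5649, -0.0856, 0.1273]
tcp_rot: [[0.076, -0.881, -0.468], [-0.997, -0.067, -0.036], [0.001, 0.469, -0.883]]
ft_force: [0.2, 0.4, -0.9]
grip_width: 0.007
finger_force: 0.0
```

Call:
{"name": "play_rows", "arguments": {
  "plan": [
    [[0,0,0],[-0.002,0,0],0],
    [[0,0,0],[-0.004,0,0],0],
    [[0,0,0],[-0.006,0,0],0]
  ]
}}

```text
time_s: 31.28
eef_pos: [0.564, -0.08, 0.1269]
tcp_rot: [[0.076, -0.88, -0.469], [-0.997, -0.067, -0.036], [0.001, 0.47, -0.883]]
ft_force: [-0.2, 0.5, -0.8]
grip_width: 0.007
finger_force: 0.0
```

```bash
python3 -c "
from go import *
inbed()
"
```

```text
t 31.275 bed mm [ -25.4 -153.1   50.9] F bed [ 0.25  0.53 -0.81] grip 0.007282490066335701 j [  7.4  36.1   5.2  -1.4 -87.2  -2.7]
```

No contact yet. I continue toward y = -138.

Call:
{"name": "play_rows", "arguments": {
  "plan": [
    [[0,0,0],[-0.002,0,0],0],
    [[0,0,0],[-0.004,0,0],0],
    [[0,0,0],[-0.005,0,0],0]
  ]
}}

```text
time_s: 31.65
eef_pos: [0.5636, -0.075, 0.1269]
tcp_rot: [[0.076, -0.88, -0.469], [-0.997, -0.067, -0.036], [0.001, 0.47, -0.883]]
ft_force: [0.4, -0.3, 0.0]
grip_width: 0.004
finger_force: 0.0
```

Call:
{"name": "play_rows", "arguments": {
  "plan": [
    [[0,0,0],[-0.002,0,0],0],
    [[0,0,0],[-0.004,0,0],0],
    [[0,0,0],[-0.004,0,0],0]
  ]
}}

```text
time_s: 32.02
eef_pos: [0.5634, -0.0713, 0.1268]
tcp_rot: [[0.076, -0.88, -0.469], [-0.997, -0.066, -0.036], [0.001, 0.47, -0.883]]
ft_force: [0.3, -2.5, -1.1]
grip_width: 0.007
finger_force: 1.0
```

```bash
python3 -c "
from go import *
inbed()
"
```

```text
t 32.025 bed mm [ -25.3 -144.3   50.9] F bed [ 0.58 -2.47 -0.89] grip 0.0068073585898632575 j [  8.1  36.    5.1  -1.7 -87.1  -3.3]
```

Call:
{"name": "play_rows", "arguments": {
  "plan": [
    [[0,0,0],[-0.0015,0,0],0],
    [[0,0,0],[-0.003,0,0],0],
    [[0,0,0],[-0.0045,0,0],0],
    [[0,0,0],[-0.006,0,0],0],
    [[0,0,0],[-0.006,0,0],0]
  ]
}}

```text
time_s: 32.65
eef_pos: [0.5629, -0.0648, 0.1268]
tcp_rot: [[0.076, -0.88, -0.469], [-0.997, -0.067, -0.036], [0.0, 0.47, -0.883]]
ft_force: [0.5, -1.4, -0.8]
grip_width: 0.005
finger_force: 0.7
```

```bash
python3 -c "
from go import *
inbed()
"
```

```text
t 32.65 bed mm [ -25.3 -137.8   50.9] F bed [ 0.72 -1.41 -0.48] grip 0.004761142826978909 j [  8.7  35.9   5.   -2.  -87.1  -3.7]
```

Flush. I back off, lift and look.

Call:
{"name": "play_rows", "arguments": {
  "plan": [
    [[0,0,0],[0.01,0,0],0],
    [[0,0,0],[0.03,0,-0.01],0],
    [[0,0,0],[0.06,0,-0.06],0],
    [[0,0,0],[0.09,0,-0.11],0],
    [[0,0,0],[0.09,0,-0.13],0],
    [[0,0,0],[0.09,0,-0.13],0],
    [[0,0,0],[0.09,0,-0.13],0]
  ]
}}

```text
time_s: 33.52
eef_pos: [0.6299, -0.1504, 0.2407]
tcp_rot: [[0.075, -0.879, -0.471], [-0.997, -0.067, -0.035], [-0.0, 0.472, -0.882]]
ft_force: [0.0, -0.1, 0.1]
grip_width: 0.004
finger_force: 0.0
```

```bash
python3 -c "
from go import *
inbed()
a=snap('wrist','w6')['color'];b=snap('side','d6')['color']
p=np.hstack([cv2.resize(a[:300],(400,234*400//400)),cv2.resize(b[140:220,225:305],(400,400),interpolation=cv2.INTER_CUBIC)[:234]]) if 0 else None
l=np.zeros((600,400,3),np.uint8);l[:300]=cv2.resize(a,(400,300));l[300:]=cv2.resize(a[130:310,130:370],(400,300),interpolation=cv2.INTER_CUBIC)
r=cv2.resize(b[135:225,230:290],(400,600),interpolation=cv2.INTER_CUBIC)
cv2.imwrite('pics/m7.png',np.hstack([l,r])[:,:,::-1])"
```

```text
t 33.525 bed mm [ -25.6 -228.3  179.7] F bed [-0.05 -0.15  0.09] grip 0.00361240044871791 j [   1.5   39.3   26.8    1.4 -105.7    2.9]
```

View pics/m7.png

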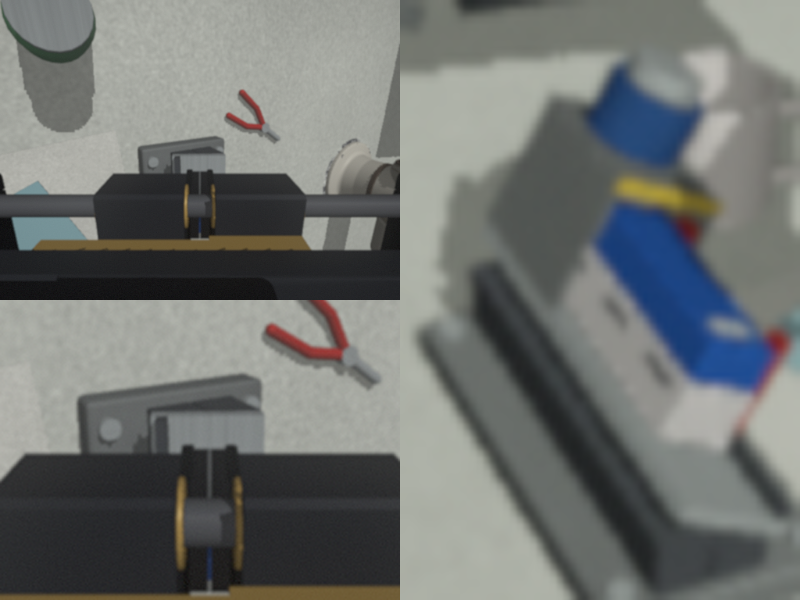

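The side view shows the pad on the die with ends flush at (690–770, 380) and leaning at the red post (775,345). The arm is clear, so I hand in.

```bash
python3 -c "
from cell import arm
print(arm.finish_job())"
```

```text
the job is handed in; nothing more can be done
None
```

The job is handed in, but no verdict came back. By feel the die pushed the hidden stop in about 5 to 7.5 mm, and the last side view showed the pad on top of it, ends flush and leaning on the red posts, with the arm clear; the other bench items were not separately checked for movement.

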